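# Take the finished tape roll off its spindle and hold the feed release half-pressed

## Task

I want to thread new tape in the freezer-tape dispenser: slide the used-up yellow tape roll up off its spindle and set it down flat in the blue tray (do not drop it). Only then press the round red-topped release pad straight down with the fingers until the black collar's edge lies in the pad's green band, about 8 mm down, never on into the red part (that fires the knife), hold it there for 3 seconds and finish while still holding it pressed. Leave the mug and the jars behind the work, and everything else, where they stand.

Things in the scene. Friction and masses are not known exactly. Their poses are not given: they have to be found in the camera images.
- dispenser: White tape dispenser, fixed, left or right of the tray: base plate 120 (x) x 250 (y) mm, top 18 mm above the worktop. Origin: centre of its underside; z up. Steel spindle (diameter 22 mm) at x 0, y +70 mm; release pad at x 0, y -70 mm. Between them (x -44 to +53, y -27 to +3 mm) guide pins and a knife housing, up to 34 mm above the worktop.
- spindle_tip (a point): Top centre of the steel spindle, 74 mm above the worktop; the spindle rises 52 mm from a grey disc (radius 31 mm, top 22 mm above the worktop) on which the roll sits.
- tape_roll: Used-up tape roll: yellow ring on a brown card core, outside diameter 52 mm, hole 36 mm, height 36 mm, about 60 g, loose on the spindle. Origin at the centre of its underside, z along its axis (up).
- roll_mid (a point): Centre of the tape roll, at half its height (18 mm above its underside) on its axis.
- tray: Blue open tray, fixed to the worktop, 170 x 170 mm outside, wall and floor 4 mm thick, rim 24 mm above the worktop. Origin at the centre of its underside, z up; x and y along its sides.
- release_pad (a joint): Travel of the spring-loaded release pad, m: 0 = up (free), grows as it is pressed straight down, 0.016 = stop. Green band: 0.005 to 0.011. The spring takes about 3 N to start and 0.5 N more per mm (about 7 N at 8 mm); it springs back when let go. It must not exceed 0.013.
- pad_top (a point): Centre of the pad's flat red top (diameter 40 mm); moves with the pad. Free, it is 52 mm above the worktop and 20 mm above the top of the black collar round it (collar 68 mm across at its foot, top 32 mm above the worktop). Down the pad's side from the top: red 9 mm, green 6 mm, white 5 mm.
- mug_2: Bystander: dark grey and white mug with a handle, 84 x 115 x 91 mm, loose, origin at the centre of its underside.
- spice_jar_1: Bystander: slim spice jar with a black cap, 41 mm diameter, 105 mm tall, loose, origin at the centre of its underside.
- jar_1: Bystander: red jar with a green lid, 62 mm diameter, 86 mm tall, loose, origin at the centre of its underside.
Mind the look-alikes: they are no part of the job. Of the things like the tape_roll, leave any that is white; of the rest the larger one is meant.

How it is judged:
On the way, in this order (a step that is already met when the one before it is completed fails the run):
1. the tape roll lies flat in the tray, let go (horizontal distance between roll_mid and tray below 0.078 m and z of roll_mid in the frame of tray below 0.027 m and angle between the z axis of tape_roll and the z axis of tray, either way round below 0.12 rad and contact force between the fingers and tape_roll below 0.1 N and linear speed of tape_roll below 0.02 m/s), for 0.3 s.
2. the fingers hold the release pad in its green band (5 to 11 mm) for 2 s (value of joint release_pad between 0.005 and 0.011 m and contact force between the fingers and dispenser above 2 N), for 2 s.
At the end, for the whole second after the job is handed in: The roll lies flat (within 0.12 rad) on the tray's floor, not touched by the fingers, and the fingers are still holding the release pad steadily pressed with more than 2 N, 5 to 11 mm down (all of step 1 and all of step 2 and velocity of joint release_pad between -0.01 and 0.01 m/s); the arm keeps its last pose, push and grip.
It fails at once if the pad is pressed through, beyond 13 mm (value of joint release_pad above 0.013 m).
It fails at once if the pad is pressed before the roll is in the tray (value of joint release_pad above 0.004 m and horizontal distance between roll_mid and tray above 0.09 m).
It fails at once if the roll is dropped from more than about 4 cm (height (world z) of roll_mid above 0.065 m and contact force between tape_roll and anything else below 0.01 N).
It fails at once if a bystander is moved by more than 25 mm or tipped (distance of any of mug_2, spice_jar_1, jar_1 from where it was at the start of the episode above 0.025 m or angle between any of mug_2, spice_jar_1, jar_1's own z axis and vertical above 0.3 rad).
It also fails if it takes over 59 s, if anything falls off the work surface, if the arm or the gripper's body presses on something with over 40 N, if the wrist force passes 120 N, or if a joint passes its speed limit or range.

## Robot

A 6-joint arm with a two-finger parallel gripper is mounted at the origin on a cart in front of the work surface, level with it; the furniture and walls round the work are solid. World frame = base frame: x ahead of the robot, y to its left, z up, the work surface at z = 0. Lengths are in m, angles in rad, forces in N, time in s.
With the tool pointing down it reaches from about 0.375 to 0.9 m from the base axis. Payload 3.1 kg.
Tool frame: the origin (TCP) lies between the finger pads; the fingertips stand manip.finger_overhang ahead of it and the grasp point (between the pads) lies 5 mm behind it (manip.finger_overhang is the distance from the TCP to the fingertips, in m); z points along the fingers, y is the line along which they close (so a half turn about z gives the same grasp; the last joint's range is limited). The gripper opens to 85 mm and grips with 20 to 120 N. Pads are 22 mm wide; open, the fingers measure 114 mm over their backs; the gripper's body (76 mm by 85 mm) begins 54 mm behind the grasp point. The pads swing forward as they close: fully open they stand 13 mm farther back than shut.
Start: joints at [0.924, 0.527, 1.433, -0, 1.181, -0.178], TCP at [0.282, 0.558, 0.245] pointing down, gripper open.
Joint ranges: [-3.08, 3.08], [-0.75, 2.2], [0.22, 2.44], [-1.43, 4.57], [0, 2.65], [-2.85, 2.85]. Speed limits (rad/s): [2.79, 2.79, 3.14, 3.14, 3.14, 3.14].

## Interface

Orientations are given as a unit quaternion [x, y, z, w].
In Python, from station import manip gives the robot as it stands.
- The arm moves only by the tool drive_tool, never from a script. Its argument "plan" is a list of rows, each a list of 7 numbers: the shift along the tool's x, y, z in m, then the turn, a rotation vector about the tool's x, y, z in degrees, then the opening, from -1 (shut) to 1 (fully open). In form: [[x, y, z, wx, wy, wz, gripper], ...]. A call has 1 to 10 rows; each row shifts and turns the commanded pose from where the row before left it, along the tool's axes as they then stand; what a row does not reach is not made up. A row lasts 1/10 s, in which the tool goes at most 50 mm and 8.59 degrees, less where a joint would pass 70% of its speed; a pose out of reach is approached as far as the arm can. A call is refused whole if a number of a shift passes 0.05 or a number of a turn 8.59, either way. A call with a gripper value outside its range is refused whole. The fingers move at their own pace and stop on an object; "newtons" is the grip in N (left out, the last holds). Time passes only in rows, so rows that do not move let the fingers close. It gives the time, the measured TCP pose, the force, the opening and the grip force at its end, in the units of the state.
- manip.sense(): the state, without advancing time (a new reading comes with each control period).
- manip.snapshot(name): name is "scene" or "side" or "wrist"; returns a dict with "image" (400x640x3 uint8, red, green, blue), "z_map" (400x640 float32, m along the optical axis (not along the pixel's ray), 0 where there is no reading), "fov_y" (degrees; the focal length in pixels is half the picture's height over the tangent of half this angle, whatever the lens; pixels are square), "cx", "cy" (the principal point, pixels), "extrinsics" (4x4, takes a point from camera to world coordinates); the wrist camera has in their place "mount" (4x4, takes a point from camera to tool coordinates, whose origin is the TCP and whose axes are the flange's). Camera axes: x right, y up, looking along -z (the intrinsics and any distortion apply to the point x, -y, -z); pixel columns grow to the right and rows downward; lengths in m; the calibration is good to about 2 mm. A picture is of the moment at which its call begins: read the wrist's pose just before it.
- manip.sign_off(): hands the job in; it is judged then, once.
The state is a dict: "t": time; "q": joint angles; "qd": joint speeds; "tau": joint torques, N m; "tcp_pos": TCP position; "tool_rot": TCP orientation; "force": force on the tool from outside, world axes, zero at the start; "ft_torque": the same for the moment, N m; "finger_gap": opening from 0.0 (shut) to 1.0 (fully open); "gripper_force": force on a finger pad.
Only numpy, scipy, OpenCV 4.12 (cv2) and the standard library are available. Lean on these libraries where they do the work, as an engineer would, in place of code of your own. Each camera call takes 0.05 s, during which the arm holds its last target. There are 200 camera calls.

## Working session

There is one attempt and no reset: what is moved stays moved. The work goes in short steps, Python scripts to look and compute and a tool call to move; the robot and the scene stay as the last step left them, time stands still between calls to the robot, and variables do not carry over. Pictures are saved under pics/ and viewed, at most 10 in all, crops included, and the job is handed in when it is done.

Besides the shell and the picture viewer there is one more tool, called in YAML: its name, and indented under it one key for each argument. drive_tool: Moves the arm, as the interface text tells. Its arguments: {"type":"object","properties":{"plan":{"type":"array"},"newtons":{"type":"number"}},"required":["plan"]}

```bash
mkdir -p pics; cat > h.py <<'E'
import numpy as np, cv2, pickle
from station import manip
from scipy.spatial.transform import Rotation as R
def snap(n,f):
    s=manip.sense(); d=manip.snapshot(n); d['s']=s
    if n=='wrist':
        T=np.eye(4);T[:3,:3]=R.from_quat(s['tool_rot']).as_matrix();T[:3,3]=s['tcp_pos'];d['extrinsics']=T@d['mount']
    cv2.imwrite(f'pics/{f}.png',d['image'][:,:,::-1]); pickle.dump(d,open(f'{f}.pkl','wb')); return d
def load(f): return pickle.load(open(f'{f}.pkl','rb'))
def cloud(d):
    z=d['z_map'];h,w=z.shape;f=h/2/np.tan(np.radians(d['fov_y'])/2)
    u,v=np.meshgrid(np.arange(w),np.arange(h))
    P=np.stack([(u-d['cx'])/f*z,-(v-d['cy'])/f*z,-z],-1)
    W=P@d['extrinsics'][:3,:3].T+d['extrinsics'][:3,3]; W[z==0]=np.nan; return W
E
python3 - <<'E'
from h import *
for n in ['scene','side','wrist']:
    d=snap(n,n+'0'); print(n,d.keys(),d['fov_y'],d['cx'],d['cy'],(d['z_map']>0).mean())
s=manip.sense();print(s['tcp_pos'],s['tool_rot'],manip.finger_overhang,s['t'])
E
```

```text
scene dict_keys(['image', 'z_map', 'fov_y', 'cx', 'cy', 'extrinsics', 's']) 48.99047103092758 316.0516807948501 199.9150866375513 0.995875
side dict_keys(['image', 'z_map', 'fov_y', 'cx', 'cy', 'extrinsics', 's']) 56.007928144189144 314.21951224538725 196.7928333436545 0.990390625
wrist dict_keys(['image', 'z_map', 'fov_y', 'cx', 'cy', 'mount', 's', 'extrinsics']) 62.53033986307132 318.0289467726275 203.25130111427916 0.99613671875
[0.2814793  0.5574459  0.24455128] [ 2.31796033e-01  9.72764048e-01 -7.61728215e-04 -3.55056785e-04] 0.014 0.15
```

View pics/scene0.png

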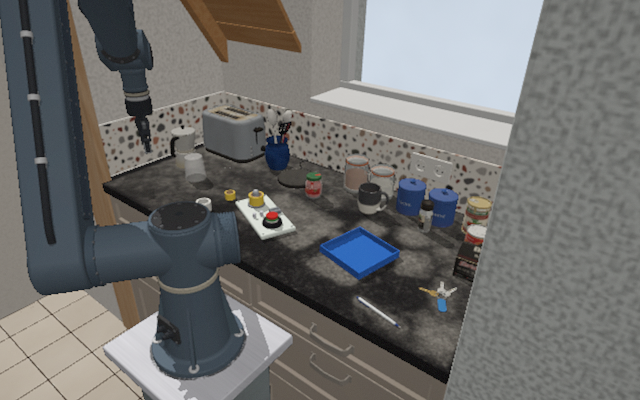

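View pics/side0.png

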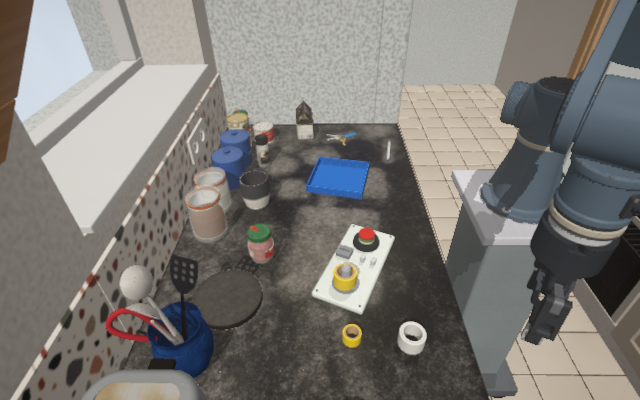

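The scene and side views show three rolls. There is a yellow one on the dispenser's spindle (scene 257,199; side 345,276), a smaller loose yellow one (scene 230,195; side 352,335) and a white one (scene 204,203; side 411,338). The spindle roll is the larger yellow one, so it fits the description. The tray is at side (339,178) and the red pad at side (367,236). I'll enlarge and measure.

```bash
python3 - <<'E'
from h import *
d=load('side0');c=d['image'][210:360,290:450,::-1];cv2.imwrite('pics/crop1.png',cv2.resize(c,None,fx=5,fy=4 if 0 else 4*1.0,interpolation=cv2.INTER_CUBIC) if 0 else cv2.resize(c,(640,600),interpolation=cv2.INTER_CUBIC))
for n in ['side0','scene0']:
    d=load(n);W=cloud(d);hsv=cv2.cvtColor(d['image'],cv2.COLOR_RGB2HSV);H,S,V=[hsv[...,i].astype(int) for i in range(3)]
    print(n)
    def rep(nm,m):
        P=W[m];P=P[~np.isnan(P[:,0])];
        if len(P): print(nm,len(P),np.round(np.median(P,0),3),np.round(np.percentile(P,3,0),3),np.round(np.percentile(P,97,0),3))
    ws=(W[...,0]>0.2)&(W[...,0]<1)&(abs(W[...,1])<0.9)
    rep('blue',ws&(H>100)&(H<125)&(S>150)&(W[...,2]<0.035)&(W[...,2]>-.01)&(W[...,1]>-.3))
    y=ws&(H>18)&(H<32)&(S>140)&(V>80)&(W[...,2]<0.1)
    k,l,st,ce=cv2.connectedComponentsWithStats(y.astype(np.uint8))
    for i in range(1,k):
        if st[i,4]>25: rep('yel%s'%ce[i].round(),l==i)
    r=ws&((H<6)|(H>174))&(S>150)&(W[...,2]<0.06)&(W[...,2]>0.03)
    k,l,st,ce=cv2.connectedComponentsWithStats(r.astype(np.uint8))
    for i in range(1,k):
        if st[i,4]>25: rep('red%s'%ce[i].round(),l==i); rep('  top',(l==i)&(W[...,2]>0.048))
    w=ws&(S<40)&(V>150)&(abs(W[...,2]-.018)<.006)&(W[...,0]<.75)
    k,l,st,ce=cv2.connectedComponentsWithStats(w.astype(np.uint8))
    i=1+np.argmax(st[1:,4]); rep('plate',l==i)
    P=W[l==i];print(cv2.minAreaRect((P[:,:2]*1000).astype(np.float32)))
    b=ws&(H>100)&(H<125)&(S>150)&(abs(W[...,2]-.024)<.006);k,l,st,ce=cv2.connectedComponentsWithStats(b.astype(np.uint8),connectivity=8)
    i=1+np.argmax(st[1:,4]);P=W[l==i];print('tray',cv2.minAreaRect((P[:,:2]*1000).astype(np.float32)))
E
```

```text
side0
blue 2094 [ 0.524 -0.104  0.007] [ 0.437 -0.195  0.004] [0.801 0.457 0.027]
yel[344. 282.] 269 [0.522 0.344 0.047] [0.498 0.32  0.027] [0.543 0.349 0.06 ]
yel[352. 338.] 209 [0.511 0.463 0.021] [0.493 0.434 0.001] [0.528 0.468 0.028]
red[366. 234.] 150 [0.461 0.2   0.053] [0.446 0.18  0.046] [0.477 0.214 0.055]
  top 143 [0.461 0.199 0.053] [0.446 0.18  0.049] [0.477 0.214 0.055]
plate 2689 [0.49  0.293 0.019] [0.408 0.155 0.015] [0.576 0.382 0.022]
((489.91510009765625, 259.8621520996094), (249.85289001464844, 120.62641906738281), 65.89124298095703)
tray ((519.3994140625, -104.8091812133789), (174.8864288330078, 169.9823760986328), 77.38904571533203)
scene0
blue 2540 [ 0.528 -0.109  0.007] [ 0.428 -0.203  0.002] [0.818 0.456 0.028]
yel[230. 196.] 69 [0.502 0.435 0.013] [ 0.493  0.427 -0.001] [0.518 0.469 0.025]
yel[256. 200.] 123 [0.504 0.305 0.043] [0.495 0.294 0.025] [0.536 0.336 0.06 ]
red[272. 215.] 69 [0.457 0.189 0.052] [0.444 0.173 0.046] [0.476 0.206 0.055]
  top 63 [0.459 0.189 0.053] [0.444 0.173 0.049] [0.476 0.206 0.055]
red[474. 239.] 49 [ 0.759 -0.369  0.043] [ 0.753 -0.391  0.033] [ 0.763 -0.347  0.048]
  top 2 [ 0.756 -0.364  0.049] [ 0.753 -0.375  0.048] [ 0.759 -0.352  0.049]
plate 830 [0.472 0.246 0.019] [0.4   0.132 0.014] [0.567 0.37  0.022]
((490.51776123046875, 257.2960205078125), (258.7325744628906, 118.65271759033203), 66.18829345703125)
tray ((520.4539184570312, -110.38153076171875), (174.0679931640625, 174.2699737548828), 76.29109954833984)
```

View pics/crop1.png

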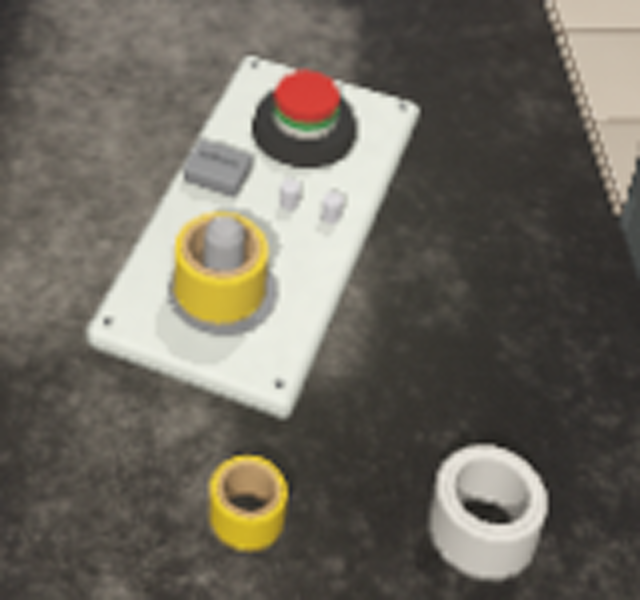

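The crop confirms the choice: the big yellow roll sits on the steel spindle, and the smaller yellow and white ones lie loose. Now I'll move above the spindle.

drive_tool:
  plan:
    - [-0.032, -0.01, 0.004, 0, 0, 0, 1]
    - [-0.032, -0.01, 0.004, 0, 0, 0, 1]
    - [-0.032, -0.01, 0.004, 0, 0, 0, 1]
    - [-0.032, -0.01, 0.004, 0, 0, 0, 1]
    - [-0.032, -0.01, 0.004, 0, 0, 0, 1]
    - [-0.032, -0.01, 0.004, 0, 0, 0, 1]
    - [-0.032, -0.01, 0.004, 0, 0, 0, 1]
    - [-0.032, -0.01, 0.004, 0, 0, 0, 1]
    - [-0.032, -0.01, 0.004, 0, 0, 0, 1]
    - [-0.03, -0.01, 0.004, 0, 0, 0, 1]

```text
t: 1.15
tcp_pos: [0.5214, 0.324, 0.2048]
tool_rot: [0.232, 0.973, -0.0, -0.0]
force: [0.2, -0.1, -0.3]
finger_gap: 1.002
gripper_force: 0.0
```

```bash
python3 - <<'E'
from h import *
d=snap('wrist','w1');s=d['s'];print(s['tcp_pos'],s['tool_rot'],np.round(s['q'],3),np.abs(s['qd']).max(),s['force'],s['t']); print(d['mount'].round(3))
E
```

```text
[0.52141593 0.32397549 0.2048419 ] [ 2.31938853e-01  9.72730341e-01 -1.32293544e-04 -1.88746674e-04] [ 0.374  0.559  1.502 -0.     1.081 -0.729] 0.4856347187450116 [ 0.2041325  -0.05945236 -0.30198051] 1.15
[[-0.001  0.947  0.32   0.083]
 [ 1.     0.001  0.    -0.001]
 [-0.     0.32  -0.947 -0.129]
 [ 0.     0.     0.     1.   ]]
```

View pics/w1.png

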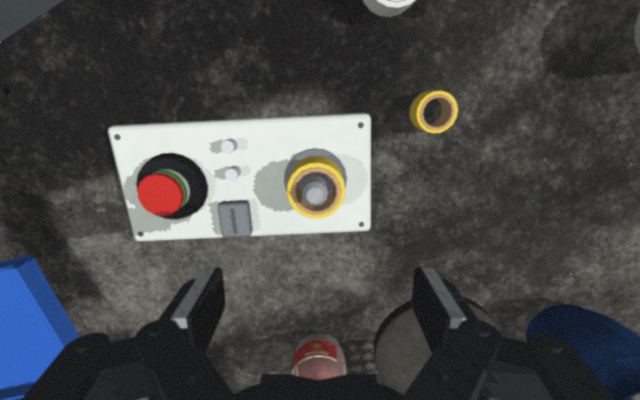

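The wrist view shows the roll ring around the spindle at (316,188), the red pad at (161,194), the tray at the lower left and the red jar at (320,358). Measuring these.

```bash
python3 - <<'E'
from h import *
d=snap('wrist','w2');print(d['s']['tcp_pos'],np.abs(d['s']['qd']).max())
W=cloud(d);X,Y,Z=W[...,0],W[...,1],W[...,2]
hsv=cv2.cvtColor(d['image'],cv2.COLOR_RGB2HSV);H,S,V=[hsv[...,i].astype(int) for i in range(3)]
def circ(m,nm):
    P=W[m];c,r=cv2.minEnclosingCircle((P[:,:2]*1000).astype(np.float32));print(nm,m.sum(),np.round(c,1),round(r,1),np.round(np.median(P,0),4), 'min/max mid',np.round((np.percentile(P,1,0)+np.percentile(P,99,0))/2,4))
near=(np.hypot(X-.5185,Y-.3225)<.06)
ring=near&(abs(Z-.058)<.004)&(S>90); circ(ring,'ringtop')
circ(near&(Z>.069)&(Z<.08),'spindle')
circ(near&(abs(Z-.022)<.002)&(S<60),'disc')
pad=(np.hypot(X-.4615,Y-.195)<.06)&((H<6)|(H>174))&(S>140)&(Z>.047);circ(pad,'pad')
p=(abs(Z-.018)<.003)&(S<40)&(V>150)&(np.hypot(X-.49,Y-.26)<.16)
print('plate',cv2.minAreaRect((W[p][:,:2]*1000).astype(np.float32)))
W=cloud(load('side0'));
for nm,(u0,u1,v0,v1) in dict(jar=(248,272,228,258),mug=(243,270,172,205),spice=(256,269,136,160)).items():
    P=W[v0:v1,u0:u1].reshape(-1,3);P=P[P[:,2]>.03];print(nm,np.percentile(P,5,0).round(3),np.percentile(P,95,0).round(3))
E
```

```text
[0.52533183 0.32044889 0.20427981] 0.09019225423975998
ringtop 1369 [519.7 321.9] 25.6 [0.5173 0.3227 0.0577] min/max mid [0.5192 0.3221 0.0572]
spindle 463 [518.1 321.5] 10.5 [0.5173 0.3222 0.0735] min/max mid [0.5181 0.3216 0.0725]
disc 862 [518.8 323.4] 59.2 [0.5022 0.3303 0.0223] min/max mid [0.5152 0.3205 0.0219]
pad 1509 [461.  194.3] 19.8 [0.4606 0.1957 0.0524] min/max mid [0.4611 0.1949 0.0514]
plate ((489.47882080078125, 257.89178466796875), (248.64691162109375, 118.84136199951172), 65.95030212402344)
jar [0.693 0.219 0.035] [0.742 0.254 0.089]
mug [ 0.725 -0.026  0.036] [0.791 0.052 0.091]
spice [ 0.749 -0.197  0.035] [ 0.784 -0.177  0.107]
```

drive_tool:
  plan:
    - [0, 0, 0.04, 0, 0, 0, 1]
    - [0, 0, 0.04, 0, 0, 0, 1]
    - [0, 0, 0, 0, 0, 0, 1]
    - [0, 0, 0, 0, 0, 0, 1]

```text
t: 1.65
tcp_pos: [0.5198, 0.3255, 0.125]
tool_rot: [0.232, 0.973, -0.001, -0.001]
force: [0.5, 0.1, 0.8]
finger_gap: 1.003
gripper_force: 0.0
```

drive_tool:
  plan:
    - [-0.001, -0.003, 0.02, 0, 0, 0, 1]
    - [0, 0, 0.02, 0, 0, 0, 1]
    - [0, 0, 0.02, 0, 0, 0, 1]
    - [0, 0, 0.015, 0, 0, 0, 1]
    - [0, 0, 0.008, 0, 0, 0, 1]
    - [0, 0, 0, 0, 0, 0, 1]
    - [0, 0, 0, 0, 0, 0, 1]

```text
t: 2.35
tcp_pos: [0.5207, 0.3225, 0.0432]
tool_rot: [0.232, 0.973, 0.0, 0.001]
force: [0.1, 0.3, 0.3]
finger_gap: 1.006
gripper_force: 0.0
```

drive_tool:
  plan:
    - [0, 0, 0, 0, 0, 0, -1]
    - [0, 0, 0, 0, 0, 0, -1]
    - [0, 0, 0, 0, 0, 0, -1]
    - [0, 0, 0, 0, 0, 0, -1]
    - [0, 0, 0, 0, 0, 0, -1]
    - [0, 0, 0, 0, 0, 0, -1]
    - [0, 0, 0, 0, 0, 0, -1]
    - [0, 0, 0, 0, 0, 0, -1]
  newtons: 25

```text
t: 3.15
tcp_pos: [0.5205, 0.3222, 0.0433]
tool_rot: [0.232, 0.973, 0.0, 0.001]
force: [-1.1, -0.7, 6.6]
finger_gap: 0.605
gripper_force: 26.0
```

The grip closed on 51 mm. Lifting off the spindle slowly.

drive_tool:
  plan:
    - [0, 0, -0.005, 0, 0, 0, -1]
    - [0, 0, -0.01, 0, 0, 0, -1]
    - [0, 0, -0.015, 0, 0, 0, -1]
    - [0, 0, -0.015, 0, 0, 0, -1]
    - [0, 0, -0.015, 0, 0, 0, -1]
    - [0, 0, -0.015, 0, 0, 0, -1]
    - [0, 0, -0.01, 0, 0, 0, -1]
    - [0, 0, 0, 0, 0, 0, -1]

```text
t: 3.95
tcp_pos: [0.5212, 0.3226, 0.1295]
tool_rot: [0.232, 0.973, 0.001, 0.002]
force: [-0.3, -0.8, -0.6]
finger_gap: 0.599
gripper_force: 26.4
```

```bash
python3 - <<'E'
from h import *
a=snap('wrist','w3')['image'];b=snap('side','s3')['image'][180:320,260:460]
o=np.vstack([cv2.resize(a,(480,300)),cv2.resize(b,(480,300))])
cv2.imwrite('pics/c3.png',o[:,:,::-1])
E
```

```text
(no output)
```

View pics/c3.png

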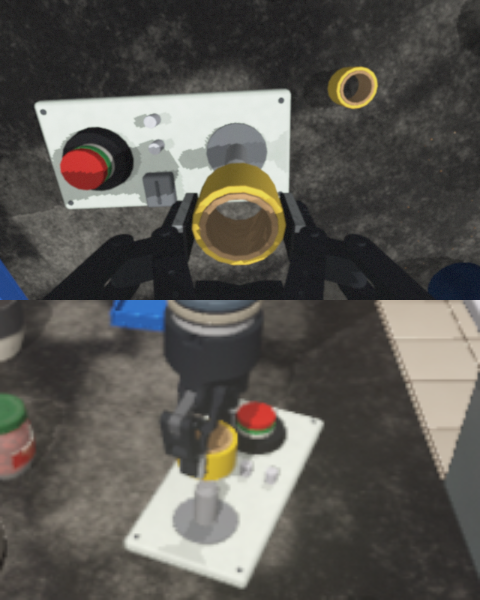

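The wrist and side crops show the roll upright in the fingers, clear above the spindle. Now across to the tray.

drive_tool:
  plan:
    - [-0.009, -0.018, 0, 0, 0, 0, -1]
    - [-0.02, -0.04, 0, 0, 0, 0, -1]
    - [-0.021, -0.042, 0, 0, 0, 0, -1]
    - [-0.021, -0.042, 0, 0, 0, 0, -1]
    - [-0.021, -0.042, 0, 0, 0, 0, -1]
    - [-0.021, -0.042, 0, 0, 0, 0, -1]
    - [-0.021, -0.042, 0, 0, 0, 0, -1]
    - [-0.021, -0.042, 0, 0, 0, 0, -1]
    - [-0.02, -0.04, 0, 0, 0, 0, -1]
    - [-0.018, -0.034, 0, 0, 0, 0, -1]

```text
t: 5.05
tcp_pos: [0.5184, -0.1099, 0.1265]
tool_rot: [0.232, 0.973, 0.0, -0.001]
force: [1.1, -0.1, -1.0]
finger_gap: 0.605
gripper_force: 26.4
```

drive_tool:
  plan:
    - [0, 0, 0.02, 0, 0, 0, -1]
    - [0, 0, 0.02, 0, 0, 0, -1]
    - [0, 0, 0.02, 0, 0, 0, -1]
    - [0, 0, 0, 0, 0, 0, -1]
    - [0, 0, 0, 0, 0, 0, -1]

```text
t: 5.55
tcp_pos: [0.5187, -0.1075, 0.0667]
tool_rot: [0.232, 0.973, 0.0, -0.001]
force: [0.2, 0.1, -0.4]
finger_gap: 0.602
gripper_force: 26.6
```

```bash
python3 - <<'E'
from h import *
d=snap('side','s4');print(d['s']['tcp_pos'],d['s']['finger_gap'],d['s']['force'])
W=cloud(d)[:,:,:];hsv=cv2.cvtColor(d['image'],cv2.COLOR_RGB2HSV);H,S,V=[hsv[...,i].astype(int) for i in range(3)]
y=(H>18)&(H<32)&(S>140)&(V>80)&(np.hypot(W[...,0]-.52,W[...,1]+.107)<.06);P=W[y];print(len(P),np.percentile(P,[2,50,98],axis=0).round(3))
cv2.imwrite('pics/c4.png',cv2.resize(d['image'][100:220,270:430,::-1],(640,480)))
E
```

```text
[ 0.51866134 -0.10749066  0.06669568] 0.601583618091605 [ 0.22942664  0.14473027 -0.40070692]
87 [[ 0.494 -0.121  0.051]
 [ 0.507 -0.085  0.071]
 [ 0.52  -0.078  0.084]]
```

View pics/c4.png

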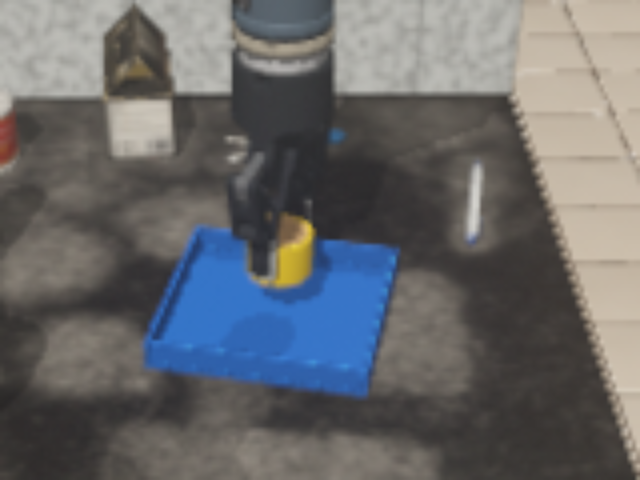

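The roll hangs level over the tray floor, with its underside about 45 mm up. Lowering it until contact.

drive_tool:
  plan:
    - [0, 0, 0.012, 0, 0, 0, -1]
    - [0, 0, 0.012, 0, 0, 0, -1]
    - [0, 0, 0.01, 0, 0, 0, -1]
    - [0, 0, 0.004, 0, 0, 0, -1]
    - [0, 0, 0.002, 0, 0, 0, -1]
    - [0, 0, 0, 0, 0, 0, -1]
    - [0, 0, 0, 0, 0, 0, -1]

```text
t: 6.3
tcp_pos: [0.5193, -0.1078, 0.0275]
tool_rot: [0.232, 0.973, -0.0, 0.0]
force: [0.3, 0.1, -0.4]
finger_gap: 0.604
gripper_force: 26.6
```

drive_tool:
  plan:
    - [0, 0, 0.001, 0, 0, 0, -1]
    - [0, 0, 0.001, 0, 0, 0, -1]
    - [0, 0, 0, 0, 0, 0, -1]
    - [0, 0, 0, 0, 0, 0, -1]

```text
t: 6.7
tcp_pos: [0.5192, -0.1077, 0.0254]
tool_rot: [0.232, 0.973, -0.0, 0.0]
force: [-0.0, 0.5, -1.0]
finger_gap: 0.607
gripper_force: 26.6
```

drive_tool:
  plan:
    - [0, 0, 0.001, 0, 0, 0, -1]
    - [0, 0, 0, 0, 0, 0, -1]
    - [0, 0, 0, 0, 0, 0, -1]

```text
t: 7.0
tcp_pos: [0.5193, -0.1077, 0.0253]
tool_rot: [0.232, 0.973, -0.0, 0.0]
force: [-0.9, 0.1, 7.0]
finger_gap: 0.605
gripper_force: 27.1
```

It is in contact (7 N). Opening, then retreating upward.

drive_tool:
  plan:
    - [0, 0, 0, 0, 0, 0, 0.7]
    - [0, 0, 0, 0, 0, 0, 0.7]
    - [0, 0, 0, 0, 0, 0, 0.7]
    - [0, 0, 0, 0, 0, 0, 0.7]
    - [0, 0, 0, 0, 0, 0, 0.7]
    - [0, 0, 0, 0, 0, 0, 0.7]
    - [0, 0, 0, 0, 0, 0, 0.7]

```text
t: 7.7
tcp_pos: [0.5191, -0.1077, 0.0242]
tool_rot: [0.232, 0.973, 0.0, -0.0]
force: [-0.1, 0.1, -0.0]
finger_gap: 0.847
gripper_force: 0.0
```

drive_tool:
  plan:
    - [0, 0, -0.01, 0, 0, 0, 0.7]
    - [0, 0, -0.02, 0, 0, 0, 0.7]
    - [0, 0, -0.03, 0, 0, 0, 0.7]
    - [0, 0, -0.03, 0, 0, 0, 0.7]
    - [0, 0, -0.02, 0, 0, 0, 0.7]
    - [0, 0, 0, 0, 0, 0, 0.7]

```text
t: 8.3
tcp_pos: [0.5211, -0.1084, 0.1378]
tool_rot: [0.232, 0.973, -0.001, 0.004]
force: [0.3, -0.7, -0.3]
finger_gap: 0.851
gripper_force: 0.0
```

```bash
python3 - <<'E'
from h import *
d=snap('wrist','w5');print(d['s']['tcp_pos'],d['s']['finger_gap'],d['s']['force'])
W=cloud(d);hsv=cv2.cvtColor(d['image'],cv2.COLOR_RGB2HSV);H,S,V=[hsv[...,i].astype(int) for i in range(3)]
y=(H>15)&(H<32)&(S>120)&(V>80)&(np.hypot(W[...,0]-.52,W[...,1]+.107)<.06);P=W[y];print(len(P),np.percentile(P,[2,50,98],axis=0).round(3))
T=P[P[:,2]>.034];print('top z fit',np.linalg.lstsq(np.c_[T[:,:2],np.ones(len(T))],T[:,2],rcond=None)[0])
cv2.imwrite('pics/w5.png',d['image'][:,:,::-1])
E
```

```text
[ 0.52108241 -0.10841479  0.13775771] 0.8513557596539696 [ 0.26881709 -0.67321217 -0.27787672]
584 [[ 0.493 -0.122  0.011]
 [ 0.497 -0.095  0.031]
 [ 0.534 -0.083  0.04 ]]
top z fit [ 0.07752023 -0.03598702 -0.00477656]
```

View pics/w5.png

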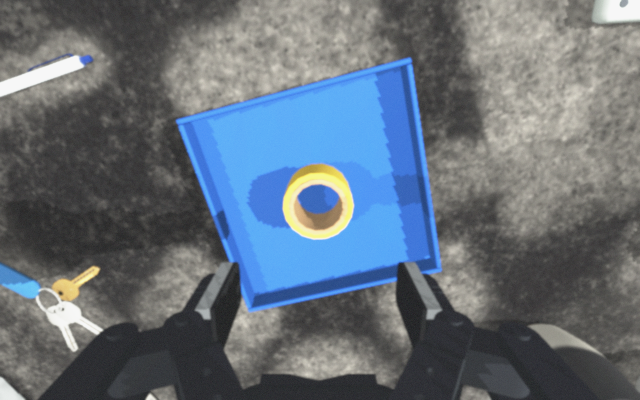

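The roll lies flat at the tray's centre (317,203), top at about 40 mm, and is released. Shutting the fingers and moving over the pad.

drive_tool:
  plan:
    - [0.009, 0.012, 0, 0, 0, 0, -1]
    - [0.02, 0.026, 0, 0, 0, 0, -1]
    - [0.021, 0.027, 0, 0, 0, 0, -1]
    - [0.021, 0.027, 0, 0, 0, 0, -1]
    - [0.021, 0.027, 0, 0, 0, 0, -1]
    - [0.021, 0.027, 0, 0, 0, 0, -1]
    - [0.021, 0.027, 0, 0, 0, 0, -1]
    - [0.021, 0.027, 0, 0, 0, 0, -1]
    - [0.02, 0.026, 0, 0, 0, 0, -1]
    - [0.013, 0.018, 0, 0, 0, 0, -1]

```text
t: 9.35
tcp_pos: [0.4585, 0.1972, 0.1328]
tool_rot: [0.231, 0.973, -0.001, -0.002]
force: [-0.5, -0.7, 0.3]
finger_gap: 0.0
gripper_force: 0.0
```

drive_tool:
  plan:
    - [0, 0, 0.01, 0, 0, 0, -1]
    - [0, 0, 0.01, 0, 0, 0, -1]
    - [0, 0, 0.01, 0, 0, 0, -1]
    - [0, 0, 0, 0, 0, 0, -1]
    - [0, 0, 0, 0, 0, 0, -1]
    - [0, 0, 0, 0, 0, 0, -1]

```text
t: 9.95
tcp_pos: [0.4617, 0.1943, 0.1043]
tool_rot: [0.232, 0.973, 0.0, 0.0]
force: [-0.2, -0.7, 0.5]
finger_gap: 0.001
gripper_force: 0.0
```

drive_tool:
  plan:
    - [0, 0, 0.012, 0, 0, 0, -1]
    - [0, 0, 0.01, 0, 0, 0, -1]
    - [0, 0, 0.008, 0, 0, 0, -1]
    - [0, 0, 0.004, 0, 0, 0, -1]
    - [0, 0, 0, 0, 0, 0, -1]
    - [0, 0, 0, 0, 0, 0, -1]

```text
t: 10.55
tcp_pos: [0.4614, 0.1949, 0.0702]
tool_rot: [0.232, 0.973, -0.0, -0.0]
force: [1.0, -0.5, 0.1]
finger_gap: -0.004
gripper_force: 0.0
```

drive_tool:
  plan:
    - [0, 0, 0.001, 0, 0, 0, -1]
    - [0, 0, 0.001, 0, 0, 0, -1]
    - [0, 0, 0.001, 0, 0, 0, -1]
    - [0, 0, 0, 0, 0, 0, -1]
    - [0, 0, 0, 0, 0, 0, -1]

```text
t: 11.05
tcp_pos: [0.4614, 0.1949, 0.0674]
tool_rot: [0.232, 0.973, 0.0, 0.0]
force: [0.3, -1.1, -0.2]
finger_gap: 0.003
gripper_force: 0.0
```

drive_tool:
  plan:
    - [0, 0, 0.001, 0, 0, 0, -1]
    - [0, 0, 0, 0, 0, 0, -1]
    - [0, 0, 0.001, 0, 0, 0, -1]
    - [0, 0, 0, 0, 0, 0, -1]
    - [0, 0, 0.001, 0, 0, 0, -1]
    - [0, 0, 0, 0, 0, 0, -1]

```text
t: 11.65
tcp_pos: [0.4614, 0.1949, 0.0644]
tool_rot: [0.232, 0.973, 0.0, 0.0]
force: [-0.9, 0.6, 3.6]
finger_gap: 0.002
gripper_force: 1.9
```

drive_tool:
  plan:
    - [0, 0, 0.001, 0, 0, 0, -1]
    - [0, 0, 0, 0, 0, 0, -1]
    - [0, 0, 0.001, 0, 0, 0, -1]
    - [0, 0, 0, 0, 0, 0, -1]
    - [0, 0, 0, 0, 0, 0, -1]

```text
t: 12.15
tcp_pos: [0.4614, 0.1949, 0.0624]
tool_rot: [0.232, 0.973, 0.0, 0.0]
force: [-0.2, -0.1, 5.6]
finger_gap: 0.002
gripper_force: 2.4
```

drive_tool:
  plan:
    - [0, 0, 0.001, 0, 0, 0, -1]
    - [0, 0, 0, 0, 0, 0, -1]
    - [0, 0, 0.001, 0, 0, 0, -1]
    - [0, 0, 0, 0, 0, 0, -1]
    - [0, 0, 0.001, 0, 0, 0, -1]
    - [0, 0, 0, 0, 0, 0, -1]
    - [0, 0, 0.001, 0, 0, 0, -1]
    - [0, 0, 0, 0, 0, 0, -1]
    - [0, 0, 0, 0, 0, 0, -1]
    - [0, 0, 0, 0, 0, 0, -1]

```text
t: 13.15
tcp_pos: [0.4614, 0.1949, 0.0586]
tool_rot: [0.232, 0.973, 0.0, 0.0]
force: [-1.3, 0.1, 7.3]
finger_gap: -0.0
gripper_force: 3.4
```

```bash
python3 - <<'E'
from h import *
a=snap('side','s6');b=snap('scene','c6');w=snap('wrist','w6')
print([np.round(x['s']['force'][2],2) for x in (a,b,w)],manip.sense()['tcp_pos'])
o=np.vstack([cv2.resize(a['image'][215:275,325:415],(450,300),interpolation=cv2.INTER_CUBIC),cv2.resize(w['image'],(450,281))])
cv2.imwrite('pics/c6.png',o[:,:,::-1])
E
```

```text
[np.float64(7.32), np.float64(6.55), np.float64(7.02)] [0.46141748 0.19486032 0.05856762]
```

View pics/c6.png

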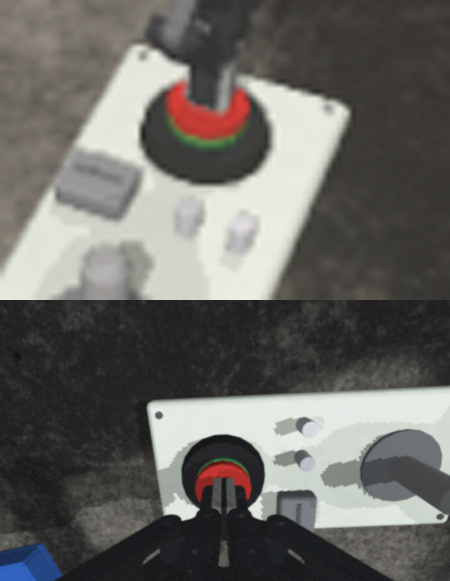

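The crop shows the fingers on the red top, with a thin green line left above the black collar and no white visible. So the collar edge is in the green band, about 7.5 mm down at 7 N. Holding for 3 s.

drive_tool:
  plan:
    - [0, 0, 0, 0, 0, 0, -1]
    - [0, 0, 0, 0, 0, 0, -1]
    - [0, 0, 0, 0, 0, 0, -1]
    - [0, 0, 0, 0, 0, 0, -1]
    - [0, 0, 0, 0, 0, 0, -1]
    - [0, 0, 0, 0, 0, 0, -1]
    - [0, 0, 0, 0, 0, 0, -1]
    - [0, 0, 0, 0, 0, 0, -1]
    - [0, 0, 0, 0, 0, 0, -1]
    - [0, 0, 0, 0, 0, 0, -1]

```text
t: 14.3
tcp_pos: [0.4614, 0.1949, 0.0586]
tool_rot: [0.232, 0.973, 0.0, 0.0]
force: [-1.5, -0.4, 6.0]
finger_gap: 0.0
gripper_force: 3.4
```

drive_tool:
  plan:
    - [0, 0, 0, 0, 0, 0, -1]
    - [0, 0, 0, 0, 0, 0, -1]
    - [0, 0, 0, 0, 0, 0, -1]
    - [0, 0, 0, 0, 0, 0, -1]
    - [0, 0, 0, 0, 0, 0, -1]
    - [0, 0, 0, 0, 0, 0, -1]
    - [0, 0, 0, 0, 0, 0, -1]
    - [0, 0, 0, 0, 0, 0, -1]
    - [0, 0, 0, 0, 0, 0, -1]
    - [0, 0, 0, 0, 0, 0, -1]

```text
t: 15.3
tcp_pos: [0.4614, 0.1949, 0.0585]
tool_rot: [0.232, 0.973, 0.0, 0.0]
force: [-1.1, -0.4, 6.5]
finger_gap: -0.002
gripper_force: 3.4
```

drive_tool:
  plan:
    - [0, 0, 0, 0, 0, 0, -1]
    - [0, 0, 0, 0, 0, 0, -1]
    - [0, 0, 0, 0, 0, 0, -1]
    - [0, 0, 0, 0, 0, 0, -1]
    - [0, 0, 0, 0, 0, 0, -1]
    - [0, 0, 0, 0, 0, 0, -1]
    - [0, 0, 0, 0, 0, 0, -1]
    - [0, 0, 0, 0, 0, 0, -1]
    - [0, 0, 0, 0, 0, 0, -1]
    - [0, 0, 0, 0, 0, 0, -1]

```text
t: 16.3
tcp_pos: [0.4614, 0.1949, 0.0586]
tool_rot: [0.232, 0.973, 0.0, 0.0]
force: [-1.1, -0.2, 7.0]
finger_gap: -0.001
gripper_force: 3.4
```

```bash
python3 -c "
from station import manip
print(manip.sign_off())"
```

```text
the job is handed in; nothing more can be done
None
```

The yellow roll lies flat and released in the blue tray, and the job was handed in with the fingers still holding the release pad about 7.5 mm down, in its green band, after more than 3 s.

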